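# Empty a tall ball tube over the bin's rim

## Robot

A 6-joint arm with a two-finger parallel gripper is mounted at the origin on the work surface. World frame = base frame: x ahead of the robot, y to its left, z up, the work surface at z = 0. Lengths are in m, angles in rad, forces in N, time in s.
With the tool pointing down it reaches from about 0.35 to 0.775 m from the base axis. Payload 5.5 kg.
Tool frame: the origin (TCP) lies midway between the tips of the shut fingers; the grasp point (between the pads) lies 19 mm behind it; z points along the fingers, y is the line along which they close (so a half turn about z gives the same grasp; the last joint's range is limited). The gripper opens to 85 mm and grips with 20 to 120 N. Pads are 22 mm wide; open, the fingers measure 114 mm over their backs; the gripper's body (76 mm by 85 mm) begins 54 mm behind the grasp point. The pads swing forward as they close: fully open they stand 13 mm farther back than shut.
Start: joints at [-1.283, 0.313, 0.046, 1.304, 0, 1.431], TCP at [0.239, -0.523, 0.231] pointing down, gripper open.
Joint ranges: [-2.76, 2.76], [-0.86, 1.69], [-1.03, 1.26], [-2.2, 2.34], [-1.47, 1.5], [-3.14, 3.14]. Speed limits (rad/s): [2.57, 2.57, 3.14, 3.14, 3.14, 3.14].

## Interface

Orientations are given as a unit quaternion [w, x, y, z].
In Python, from workcell import env gives the robot as it stands. The module is installed in compiled form; this text tells all that it offers.
- The arm moves only by the tool servo_tool, never from a script. Its argument "increments" is a list of rows, each an object of numbers: "grip": the closure, from 0 (fully open) to 1 (shut); "x", "y", "z": the shift along the tool's x, y, z in mm; "roll": the turn about the tool's z in degrees. In form: [{"grip": .., "x": .., "y": .., "z": .., "roll": ..}, ...]. A call has 1 to 5 rows; each row shifts and turns the commanded pose from where the row before left it, along the tool's axes as they then stand; what a row does not reach is not made up. A row lasts 1/12 s, in which the tool goes at most 41.7 mm and 7.16 degrees, less where a joint would pass 70% of its speed; a pose out of reach is approached as far as the arm can. A call is refused whole if a number of a shift passes 41.7 or a number of a turn 7.16, either way. A call with a gripper value outside its range is refused whole. The fingers move at their own pace and stop on an object; "grip_force" is the grip in N (left out, the last holds). Time passes only in rows, so rows that do not move let the fingers close. It gives the time, the measured TCP pose, the force, the opening and the grip force at its end, in the units of the state.
- env.get_state(): the state, without advancing time (a new reading comes with each control period).
- env.read_camera(name): name is "side" or "top" or "wrist"; returns the picture (384x512x3 uint8, red, green, blue); there is no depth.
- env.get_calibration(name): a dict with "vertical_fov" (degrees; the focal length in pixels is half the picture's height over the tangent of half this angle, whatever the lens; pixels are square), "cx", "cy" (the principal point, pixels), "rvec" (rotation vector, rad) and "tvec" (3), from world to camera coordinates, as OpenCV has them; the wrist camera has in their place "tool_from_camera" (4x4, takes a point from camera to tool coordinates, whose origin is the TCP and whose axes are the flange's). Camera axes: x right, y down, z forward; pixel columns grow to the right and rows downward; lengths in m; the calibration is good to about 2 mm. A picture is of the moment at which its call begins: read the wrist's pose just before it. get_calibration takes no time and is no camera call.
- env.hand_in(): hands the job in; it is judged then, once.
The state is a dict: "clock": time; "joint_pos": joint angles; "qvel": joint speeds; "tau": joint torques, N m; "tcp_pos": TCP position; "orientation": TCP orientation; "wrist_force": force on the tool from outside, world axes, zero at the start; "ft_torque": the same for the moment, N m; "finger_gap": finger opening in m; "grip_force": force on a finger pad.
Only numpy, scipy, OpenCV 4.12 (cv2) and the standard library are available. Lean on these libraries where they do the work, as an engineer would, in place of code of your own. Each camera call takes 0.05 s, during which the arm holds its last target. There are 200 camera calls.

## Task

Empty the tall square cardboard tube into the grey parts bin. First lean it, mouth up, on the bin's rounded steel rim with its foot on the desk and let go of it; then take hold of it again below its middle and lift its foot until the tube is past level and both steel balls have rolled out into the bin. Finally let its foot back down so that the empty tube leans on that rim as before, and leave it there.

Things in the scene. Friction and masses are not known exactly. Their poses are not given: they have to be found in the camera images.
- tube_mid (a point): Centre of the tall cardboard tube, half-way up: 50 x 50 mm square, 240 mm tall, walls and bottom 4 mm, 0.1 to 0.2 kg. z runs along it to its open mouth, x and y square to its flat sides. Starts upright on the desk (height 0), both balls at its bottom. An empty look-alike 120 mm tall stands beside it, 60 mm or more clear, not wanted.
- bin: Fixed open grey steel bin, 200 mm along its x, 220 mm along y, walls 105 mm high, 4 mm thick, as is the floor. Origin: centre of its underside, z up. The rim to lean on is the bare steel bar on its -y side, towards the tubes: 16 mm diameter, along the bin's x, 200 mm long, its centre line at y -110, z 105 mm. The other sides have none.
- ball_a_center (a point): Centre of a loose steel ball, 32 mm diameter, 0.13 kg, one of two inside the tall tube.
- ball_b_center (a point): Centre of the other steel ball, the same size and mass.
Mind the look-alikes: they are no part of the job. What is shaped like the part that bears tube_mid but black, green or pink is not meant.

How it is judged:
By the outcome, as a careful person would: the job done as asked, in the order asked, and still so for the second after the job is handed in, with the robot touching nothing.
It also fails if it takes over 66 s, if anything falls off the work surface, if the arm or the gripper's body presses on something with over 40 N, if the wrist force passes 120 N, or if a joint passes its speed limit or range.

## Working session

There is one attempt and no reset: what is moved stays moved. The work goes in short steps, Python scripts to look and compute and a tool call to move; the robot and the scene stay as the last step left them, time stands still between calls to the robot, and variables do not carry over. Pictures are saved under pics/ and viewed, at most 10 in all, crops included, and the job is handed in when it is done.

Besides the shell and the picture viewer there is one more tool, called after "Call:" by a JSON object that holds its "fn" and its "kwargs", one argument or row to a line. servo_tool: Moves the arm, as the interface text tells. Its arguments: {"type":"object","properties":{"increments":{"type":"array"},"grip_force":{"type":"number"}},"required":["increments"]}

```bash
mkdir -p pics; python3 - <<'E'
from workcell import env
import cv2,numpy as np
for n in ["side","top"]:
    im=env.read_camera(n); cv2.imwrite(f"pics/{n}0.png",im[...,::-1]); c=env.get_calibration(n)
    R=cv2.Rodrigues(np.array(c['rvec']))[0]; print(n,c,-R.T@np.array(c['tvec']))
print(env.get_calibration("wrist"));print(env.get_state())
a=cv2.imread("pics/side0.png");b=cv2.imread("pics/top0.png")
E
```

```text
side {'vertical_fov': 44.84250486917818, 'cx': 248.1649579897886, 'cy': 183.63677527328238, 'rvec': array([ 0.71311007,  2.64209981, -1.08944229]), 'tvec': array([ 0.57503641, -0.09091195,  1.20574313])} [0.95437861 0.50243944 0.79338795]
top {'vertical_fov': 47.83423257727554, 'cx': 268.18257462943035, 'cy': 192.16192703392016, 'rvec': array([ 2.16066722, -2.17741386,  0.07514026]), 'tvec': array([-0.07341911,  0.58514743,  0.93740434])} [ 0.5015281  -0.09406259  0.98292247]
{'vertical_fov': 61.85018076844068, 'cx': 256.2975677813649, 'cy': 193.71897418768597, 'tool_from_camera': array([[ 6.42585039e-05, -9.52665568e-01, -3.04020249e-01,
         7.74900703e-02],
       [ 9.99999644e-01, -1.94413590e-04,  8.20569075e-04,
         4.43062530e-04],
       [-8.40833572e-04, -3.04020194e-01,  9.52665217e-01,
        -1.41947974e-01],
       [ 0.00000000e+00,  0.00000000e+00,  0.00000000e+00,
         1.00000000e+00]])}
{'clock': 0.1, 'joint_pos': array([-1.28258475e+00,  3.13938292e-01,  4.50739889e-02,  1.30359926e+00,
       -1.86295474e-05,  1.43117907e+00]), 'qvel': array([-1.58314617e-05,  9.61666442e-06,  1.82454401e-03,  2.86505774e-03,
       -6.12560904e-04,  1.12763082e-03]), 'tau': array([ 2.39862937e-03, -4.81727529e+01,  2.99242991e+01,  1.27958343e-02,
       -1.64821968e-04,  3.26562414e-06]), 'tcp_pos': array([ 0.23840907, -0.52273508,  0.23048305]), 'orientation': array([-8.30625162e-04,  9.77207084e-01,  2.12286647e-01, -7.11674349e-05]), 'wrist_force': array([-0.56224665,  0.13878054,  0.49049362]), 'ft_torque': array([-0.03378194,  0.04872037, -0.01835537]), 'grip_force': 0.0, 'finger_gap': 0.08552796108765155}
```

View pics/side0.png

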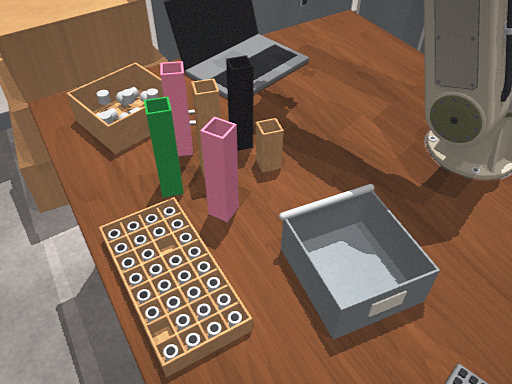

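View pics/top0.png

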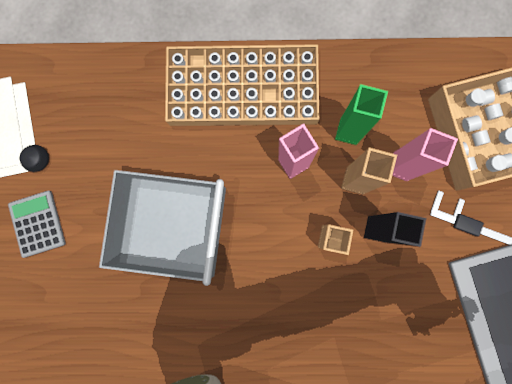

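The top view (up = +x, left = +y) shows the tall tube's mouth at about (379,165) and the short look-alike at (338,240). The bin's bar runs from (220,180) to (208,283). The side view agrees: tall tube top at (205,88), bar (282,216)–(372,188). Next I'll segment these and cast rays.

```bash
cat > h.py <<'E'
from workcell import env
import cv2,numpy as np
from scipy.spatial.transform import Rotation as Ro
def cam(n,st=None):
    c=env.get_calibration(n); f=192/np.tan(np.radians(c['vertical_fov'])/2)
    K=np.array([[f,0,c['cx']],[0,f,c['cy']],[0,0,1]])
    if n=='wrist':
        q=st['orientation']; T=np.eye(4);T[:3,:3]=Ro.from_quat(np.r_[q[1:],q[0]]).as_matrix();T[:3,3]=st['tcp_pos']
        T=T@c['tool_from_camera']; return K,T[:3,:3],T[:3,3]
    R=cv2.Rodrigues(np.array(c['rvec']))[0]; return K,R.T,-R.T@np.array(c['tvec'])
def ray(C,px,z):
    K,R,o=C; px=np.atleast_2d(np.array(px,float)); d=(R@np.linalg.inv(K)@np.c_[px,np.ones(len(px))].T).T
    return o+d*((z-o[2])/d[:,2])[:,None]
def proj(C,P):
    K,R,o=C; p=(K@R.T@(np.atleast_2d(P)-o).T).T; return p[:,:2]/p[:,2:]
E
python3 - <<'E'
from h import *
b=cv2.imread("pics/top0.png"); hsv=cv2.cvtColor(b,cv2.COLOR_BGR2HSV)
for y,x in [(151,380),(165,365),(165,380),(185,352),(190,345),(205,300),(240,215),(228,338)]: print(x,y,hsv[y,x])
m=cv2.inRange(hsv,(10,60,195),(25,200,255)); m[:130]=0;m[200:]=0;m[:,:340]=0;m[:,420:]=0
C=cam('top')
for c in cv2.findContours(m,cv2.RETR_EXTERNAL,2)[0]:
    if cv2.contourArea(c)<100: continue
    r=cv2.minAreaRect(c); bx=cv2.boxPoints(r); P=ray(C,bx,.24); print(r,'\n',P.round(4),P.mean(0),np.linalg.norm(np.diff(P,axis=0),axis=1))
    print(np.degrees(np.arctan2(*(P[1]-P[0])[1::-1])))
m=cv2.inRange(hsv,(0,0,170),(180,60,255)); m[:170]=0;m[295:]=0;m[:,:195]=0;m[:,230:]=0
for c in cv2.findContours(m,cv2.RETR_EXTERNAL,2)[0]:
    if cv2.contourArea(c)<100: continue
    r=cv2.minAreaRect(c); bx=cv2.boxPoints(r); P=ray(C,bx,.108); print('bar',r,'\n',P.round(4),P.mean(0),np.linalg.norm(np.diff(P,axis=0),axis=1))
v=np.hstack([cv2.resize(b[130:210,330:430],None,fx=4,fy=4,interpolation=0),cv2.resize(b[170:290,190:240],None,fx=4,fy=4,interpolation=0)[:320]])
cv2.imwrite("pics/crop1.png",v)
E
```

```text
380 151 [ 17  93 249]
365 165 [ 17  92 254]
380 165 [ 15 116 117]
352 185 [ 14 111 140]
345 190 [ 12 148 133]
300 205 [ 12 146 152]
215 240 [ 98   5 197]
338 228 [ 17  98 237]
((379.1549072265625, 164.82302856445312), (29.659576416015625, 28.944381713867188), 14.620875358581543) 
 [[ 0.5941 -0.2419  0.24  ]
 [ 0.6428 -0.2557  0.24  ]
 [ 0.6292 -0.3047  0.24  ]
 [ 0.5807 -0.2907  0.24  ]] [ 0.61167092 -0.27326029  0.24      ] [0.05064093 0.05085868 0.05050921]
-15.865495930671905
bar ((202.5, 215.5), (59.0, 15.0), 90.0) 
 [[0.5912 0.0697 0.108 ]
 [0.5909 0.0391 0.108 ]
 [0.4716 0.0385 0.108 ]
 [0.4718 0.0688 0.108 ]] [0.53138796 0.05400598 0.108     ] [0.03063717 0.11932691 0.03027779]
bar ((213.35736083984375, 230.3988800048828), (103.65857696533203, 27.800735473632812), 84.90788269042969) 
 [[ 0.6035  0.07    0.108 ]
 [ 0.608   0.0134  0.108 ]
 [ 0.4004 -0.0055  0.108 ]
 [ 0.3958  0.0499  0.108 ]] [0.50191686 0.03195531 0.108     ] [0.05676771 0.20853555 0.05559246]
```

View pics/crop1.png

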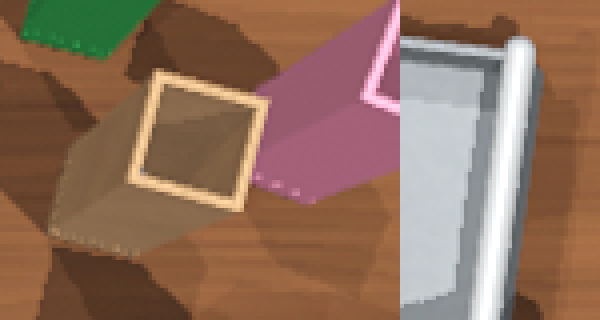

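The crop shows the tube's mouth as a clean tan square, centre about (379,165). The bar is a bright strip about 8 px wide, from (219,179) down towards (208,283). Next I'll fit the bar per row and compute where the tube should stand.

```bash
python3 - <<'E'
from h import *
b=cv2.imread("pics/top0.png"); g=cv2.cvtColor(b,cv2.COLOR_BGR2GRAY)
for y in (185,230,275): print(y,g[y,198:232])
pts=[]
for y in range(184,278,3):
    x0=219.7-(y-179.5)*11/104; xs=np.arange(int(x0)-8,int(x0)+9); w=np.clip(g[y,xs].astype(float)-195,0,None)
    pts.append([(w*xs).sum()/w.sum(),y])
P=ray(cam('top'),pts,.108)[:,:2]
vx,vy,x,y=cv2.fitLine(P.astype(np.float32),cv2.DIST_HUBER,0,.01,.01).ravel(); print(vx,vy,x,y,np.degrees(np.arctan2(vy,vx)))
print('col at x=178..290:',[int(g[yy,int(219.7-(yy-179.5)*11/104)]) for yy in range(172,292,2)])
c=np.array([x,y]);d=np.array([vx,vy]);print(ray(cam('top'),[[219.7,178.5],[208.2,283.5]],.108))
E
```

```text
185 [107 109 107  97  97  98  98  98  99  98  99  99  98  98  98  96  84 122
 193 224 244 255 253 229 209 170 100 112 113 114 114 113 113 113]
230 [203 204 204 204 205 206 193 140 143 144 144 166 207 225 247 255 255 229
 210 179  95 101 105 103 103 103 103 103 103 104 104 104 109 119]
275 [ 87  86  86  86  83 120 167 174 187 197 175 161 145 113  79  81  71  62
  62  62  61  62  62  62  62  61  62  69  76  75  74  74  74  73]
0.0 0.0 0.0 0.0 0.0
col at x=178..290: [115, 117, 118, 93, 217, 252, 255, 255, 252, 255, 255, 255, 254, 255, 255, 255, 255, 255, 255, 255, 255, 255, 255, 255, 255, 255, 255, 255, 255, 255, 246, 255, 255, 255, 245, 236, 255, 252, 242, 234, 230, 250, 227, 164, 163, 172, 167, 164, 161, 157, 166, 163, 161, 157, 152, 163, 138, 74, 75, 74]
[[0.60612793 0.01930489 0.108     ]
 [0.39525603 0.04174971 0.108     ]]<stdin>:7: RuntimeWarning: invalid value encountered in scalar divide
```

```bash
python3 - <<'E'
from h import *
P=ray(cam('top'),[[219.5,185],[213.8,230],[207,275],[220.3,179],[205.9,284]],.108)
print(P.round(4),np.linalg.norm(P[3]-P[4]))
d=P[3]-P[4];d=d[:2]/np.linalg.norm(d[:2]); print('bin x dir deg',np.degrees(np.arctan2(d[1],d[0])))
mid=(P[3]+P[4])[:2]/2; n=np.array([-d[1],d[0]])  # towards +y = into bin
if n[1]<0:n=-n
E=mid-.150*n; ctr=E-.025*n
print('mid',mid,'n',n,'E',E,'tube centre',ctr)
# side view check
print(proj(cam('side'),np.array([P[3],P[4]]))) 
s=env.get_state(); q=s['orientation'];R=Ro.from_quat(np.r_[q[1:],q[0]]).as_matrix();print(R.round(3))
E
```

```text
[[0.5928 0.0197 0.108 ]
 [0.5016 0.031  0.108 ]
 [0.412  0.0442 0.108 ]
 [0.6051 0.0181 0.108 ]
 [0.3943 0.0463 0.108 ]] 0.21268484005589017
bin x dir deg -7.639227515541442
mid [0.49969252 0.03221332] n [0.13293499 0.99112476] E [ 0.47975227 -0.11645539] tube centre [ 0.47642889 -0.14123351]
[[279.31781064 214.89219617]
 [372.51872412 184.90766435]]
[[ 0.91   0.415 -0.   ]
 [ 0.415 -0.91   0.002]
 [ 0.    -0.002 -1.   ]]
```

The tube centre is (0.612,-0.273) with its sides at −15.9°. The bar's midpoint is (0.50,0.032) and it runs at −7.6°. First I raise the tool and turn it to line up with the tube's sides, then go above the tube.

Call:
{"fn": "servo_tool", "kwargs": {
  "increments": [
    {"grip": 0, "x": 0, "y": 0, "z": -11, "roll": -7.1},
    {"grip": 0, "x": 0, "y": 0, "z": -11, "roll": -7.1},
    {"grip": 0, "x": 0, "y": 0, "z": -11, "roll": -7.1},
    {"grip": 0, "x": 0, "y": 0, "z": -11, "roll": -7.1},
    {"grip": 0, "x": 0, "y": 0, "z": -11, "roll": -7.1}
  ]
}}

```text
clock: 0.52
tcp_pos: [0.2385, -0.5229, 0.2863]
orientation: [-0.001, 0.864, 0.503, 0.0]
wrist_force: [-0.2, -0.9, 0.3]
finger_gap: 0.0853
grip_force: 0.0
```

Call:
{"fn": "servo_tool", "kwargs": {
  "increments": [
    {"grip": 0, "x": 0, "y": 0, "z": -11, "roll": -7.1},
    {"grip": 0, "x": 0, "y": 0, "z": -11, "roll": -7.1},
    {"grip": 0, "x": 28.5, "y": 24.2, "z": 0, "roll": 0},
    {"grip": 0, "x": 28.5, "y": 24.2, "z": 0, "roll": 0},
    {"grip": 0, "x": 28.5, "y": 24.2, "z": 0, "roll": 0}
  ]
}}

```text
clock: 0.93
tcp_pos: [0.332, -0.4603, 0.308]
orientation: [-0.0, 0.798, 0.602, 0.0]
wrist_force: [-0.5, 0.6, -0.6]
finger_gap: 0.0852
grip_force: 0.0
```

Call:
{"fn": "servo_tool", "kwargs": {
  "increments": [
    {"grip": 0, "x": 28.5, "y": 24.2, "z": 0, "roll": 0},
    {"grip": 0, "x": 28.5, "y": 24.2, "z": 0, "roll": 0},
    {"grip": 0, "x": 28.5, "y": 24.2, "z": 0, "roll": 0},
    {"grip": 0, "x": 28.5, "y": 24.2, "z": 0, "roll": 0},
    {"grip": 0, "x": 28.5, "y": 24.2, "z": 0, "roll": 0}
  ]
}}

```text
clock: 1.35
tcp_pos: [0.4881, -0.3551, 0.3079]
orientation: [-0.0, 0.798, 0.603, -0.0]
wrist_force: [-0.1, -1.0, -0.5]
finger_gap: 0.085
grip_force: 0.0
```

Call:
{"fn": "servo_tool", "kwargs": {
  "increments": [
    {"grip": 0, "x": 28.5, "y": 24.2, "z": 0, "roll": 0},
    {"grip": 0, "x": 28.5, "y": 24.2, "z": 0, "roll": 0},
    {"grip": 0, "x": 28.5, "y": 24.2, "z": 0, "roll": 0},
    {"grip": 0, "x": 28.5, "y": 24.2, "z": 0, "roll": 0},
    {"grip": 0, "x": 0, "y": 0, "z": 0, "roll": 0}
  ]
}}

```text
clock: 1.77
tcp_pos: [0.6154, -0.2685, 0.306]
orientation: [-0.001, 0.796, 0.606, 0.001]
wrist_force: [-1.4, 0.5, -0.8]
finger_gap: 0.0854
grip_force: 0.0
```

```bash
cat >> h.py <<'E'
def rep(tx,ty):
    s=env.get_state(); q=s['orientation'];R=Ro.from_quat(np.r_[q[1:],q[0]]).as_matrix()
    p=s['tcp_pos']; yaw=np.degrees(np.arctan2(R[1,0],R[0,0]))
    print('t',round(s['clock'],2),'tcp',p.round(4),'yaw',yaw.round(2),'tilt',R[:,2].round(3),'tool d to target mm',(R.T@(np.array([tx,ty,p[2]])-p)*1000).round(1),'F',s['wrist_force'].round(1),'gap',round(s['finger_gap'],4),s['grip_force'],s['joint_pos'].round(2))
    return s
E
python3 - <<'E'
from h import *
s=rep(.6117,-.2733)
im=env.read_camera('wrist')[...,::-1].copy(); cv2.imwrite('pics/w1.png',im)
hsv=cv2.cvtColor(im,cv2.COLOR_BGR2HSV); m=cv2.inRange(hsv,(10,60,195),(25,200,255))
C=cam('wrist',s); print('expected px',proj(C,[.6117,-.2733,.24]))
for c in cv2.findContours(m,0,2)[0]:
    if cv2.contourArea(c)<800: continue
    P=ray(C,cv2.boxPoints(cv2.minAreaRect(c)),.24); print(cv2.minAreaRect(c),P.mean(0),np.linalg.norm(np.diff(P,axis=0),axis=1),np.degrees(np.arctan2(*(P[1]-P[0])[1::-1])))
E
```

```text
t 1.77 tcp [ 0.6154 -0.2685  0.306 ] yaw 74.57 tilt [-0.     0.003 -1.   ] tool d to target mm [-5.7 -2.3 -0. ] F [-1.4  0.5 -0.8] gap 0.0854 0.0 [-0.53  0.52  0.54  1.59  0.    1.31]
expected px [[252.9469819 216.415922 ]]
((267.5172424316406, 328.7930908203125), (54.99356460571289, 63.870079040527344), 84.14398956298828) [ 0.59700505 -0.36844252  0.24      ] [0.04874528 0.05213147 0.0518973 ] -8.522137290566386
((37.29999542236328, 272.5999755859375), (111.35619354248047, 58.13777160644531), 63.43495178222656) [ 0.44560451 -0.27624047  0.24      ] [0.04554373 0.08448603 0.05129554] 10.236481143304488
((495.5199890136719, 260.8843078613281), (23.174875259399414, 123.83738708496094), 1.023030161857605) [ 0.77266104 -0.35721614  0.24      ] [0.10382645 0.01591952 0.10436698] 85.80627728761085
((238.7055206298828, 263.2950439453125), (82.43798828125, 175.87876892089844), 21.447736740112305) [ 0.58848322 -0.31142037  0.24      ] [0.14217253 0.05602997 0.14759332] 52.42715595351013
((374.7688293457031, 202.22218322753906), (77.30723571777344, 61.345401763916016), 79.04593658447266) [ 0.6
[... 159 characters left out ...]
696289), 85.03025817871094) [ 0.74089794 -0.32432448  0.24      ] [0.02372857 0.12629712 0.02783638] -10.338825535443839
((477.6888427734375, 213.306884765625), (154.83961486816406, 21.82696533203125), 84.95755004882812) [ 0.76281077 -0.31718695  0.24      ] [0.01380766 0.12012079 0.01608613] -10.321282690741597
((456.51837158203125, 85.62225341796875), (87.71865844726562, 29.816431045532227), 81.46923065185547) [ 0.75570662 -0.22444739  0.24      ] [0.01718733 0.05363707 0.01852972] -7.435862060217512
((177.7440948486328, 61.995723724365234), (182.8177490234375, 137.8428192138672), 69.66078186035156) [ 0.59413553 -0.16889927  0.24      ] [0.07844415 0.09944106 0.09121287] 1.7723688842753205
```

View pics/w1.png

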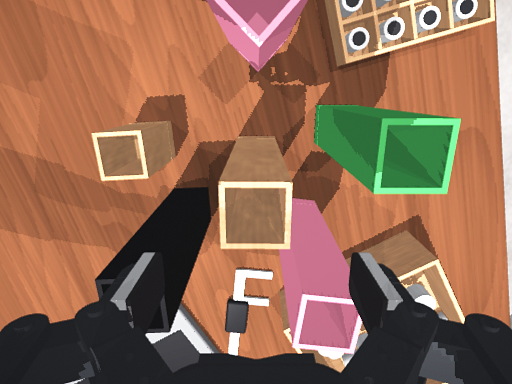

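The wrist view shows the tall tube's mouth square and aligned with the pads, centred at (255,215) where (253,216) was expected. The neighbouring tubes are clear of the fingers. Now I descend, grip near the top and lift.

Call:
{"fn": "servo_tool", "kwargs": {
  "increments": [
    {"grip": 0, "x": -6, "y": -2, "z": 28, "roll": 0.5},
    {"grip": 0, "x": 0, "y": 0, "z": 28, "roll": 0},
    {"grip": 0, "x": 0, "y": 0, "z": 28, "roll": 0},
    {"grip": 0, "x": 0, "y": 0, "z": 0, "roll": 0},
    {"grip": 0.6, "x": 0, "y": 0, "z": 0, "roll": 0}
  ],
  "grip_force": 30
}}

```text
clock: 2.23
tcp_pos: [0.6055, -0.2784, 0.2228]
orientation: [-0.002, 0.8, 0.599, -0.001]
wrist_force: [-0.9, -0.0, 1.7]
finger_gap: 0.0754
grip_force: 0.0
```

Call:
{"fn": "servo_tool", "kwargs": {
  "increments": [
    {"grip": 0.6, "x": 0, "y": 0, "z": 0, "roll": 0},
    {"grip": 0.6, "x": 0, "y": 0, "z": 0, "roll": 0},
    {"grip": 0.6, "x": 0, "y": 0, "z": 0, "roll": 0},
    {"grip": 0.6, "x": 0, "y": 0, "z": 0, "roll": 0},
    {"grip": 0.6, "x": 0, "y": 0, "z": 0, "roll": 0}
  ]
}}

```text
clock: 2.65
tcp_pos: [0.6087, -0.2793, 0.2273]
orientation: [0.003, 0.8, 0.6, 0.001]
wrist_force: [0.6, -1.3, 6.9]
finger_gap: 0.0488
grip_force: 32.6
```

```bash
python3 -c "
from h import *
rep(.6117,-.2733)"
```

```text
t 2.65 tcp [ 0.6087 -0.2793  0.2273] yaw 73.7 tilt [ 0.004 -0.003 -1.   ] tool d to target mm [ 6.6  1.2 -0. ] F [ 0.6 -1.3  6.9] gap 0.0488 32.6393061876297 [-0.55  0.5   0.32  1.38 -0.    1.31]
```

Call:
{"fn": "servo_tool", "kwargs": {
  "increments": [
    {"grip": 0.6, "x": 0, "y": 0, "z": -15, "roll": 0},
    {"grip": 0.6, "x": 0, "y": 0, "z": -30, "roll": 0},
    {"grip": 0.6, "x": 0, "y": 0, "z": -35, "roll": 0},
    {"grip": 0.6, "x": 0, "y": 0, "z": -35, "roll": -4.3},
    {"grip": 0.6, "x": 0, "y": 0, "z": -20, "roll": -4.3}
  ]
}}

```text
clock: 3.07
tcp_pos: [0.6075, -0.2783, 0.3636]
orientation: [0.002, 0.752, 0.659, 0.001]
wrist_force: [0.6, -0.5, -2.1]
finger_gap: 0.0489
grip_force: 32.9
```

Call:
{"fn": "servo_tool", "kwargs": {
  "increments": [
    {"grip": 0.6, "x": 7, "y": -8, "z": 0, "roll": 0},
    {"grip": 0.6, "x": 14, "y": -17, "z": 0, "roll": 0},
    {"grip": 0.6, "x": 18, "y": -22, "z": 0, "roll": 0},
    {"grip": 0.6, "x": 18, "y": -22, "z": 0, "roll": 0},
    {"grip": 0.6, "x": 18, "y": -22, "z": 0, "roll": 0}
  ]
}}

```text
clock: 3.48
tcp_pos: [0.5263, -0.191, 0.3589]
orientation: [-0.0, 0.753, 0.658, -0.0]
wrist_force: [-0.2, 1.0, -3.6]
finger_gap: 0.0492
grip_force: 33.0
```

Call:
{"fn": "servo_tool", "kwargs": {
  "increments": [
    {"grip": 0.6, "x": 18, "y": -22, "z": 0, "roll": 0},
    {"grip": 0.6, "x": 12, "y": -14, "z": 0, "roll": 0},
    {"grip": 0.6, "x": 7, "y": -7, "z": 0, "roll": 0},
    {"grip": 0.6, "x": 0, "y": 0, "z": 0, "roll": 0},
    {"grip": 0.6, "x": 0, "y": 0, "z": 0, "roll": 0}
  ]
}}

```text
clock: 3.9
tcp_pos: [0.4902, -0.1498, 0.3597]
orientation: [0.001, 0.753, 0.658, 0.0]
wrist_force: [0.8, -1.4, -4.4]
finger_gap: 0.0493
grip_force: 33.1
```

```bash
python3 -c "
from h import *
s=rep(.4904,-.1497); print(s['ft_torque'])
a=env.read_camera('side')[...,::-1]; cv2.imwrite('pics/s2.png',a)"
```

```text
t 3.9 tcp [ 0.4902 -0.1498  0.3597] yaw 82.34 tilt [ 0.001 -0.001 -1.   ] tool d to target mm [0.1 0.2 0. ] F [ 0.8 -1.4 -4.4] gap 0.0493 33.13899099826813 [-0.45  0.19  0.19  1.57 -0.    1.25]
[-0.24289903 -0.00792517 -0.03334061]
```

View pics/s2.png

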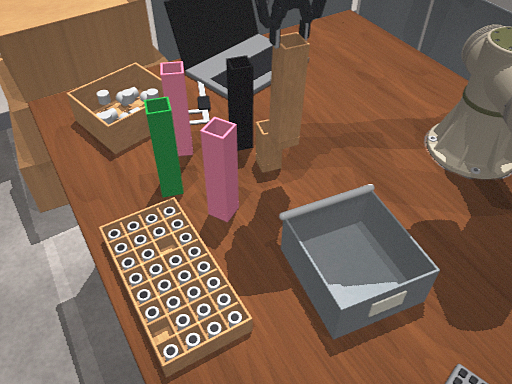

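The side view shows the tube hanging straight, with everything else undisturbed. Now I lower it onto the desk with light pressure and tip it about its foot edge.

Call:
{"fn": "servo_tool", "kwargs": {
  "increments": [
    {"grip": 0.6, "x": 0, "y": 0, "z": 25, "roll": 0},
    {"grip": 0.6, "x": 0, "y": 0, "z": 35, "roll": 0},
    {"grip": 0.6, "x": 0, "y": 0, "z": 35, "roll": 0},
    {"grip": 0.6, "x": 0, "y": 0, "z": 25, "roll": 0},
    {"grip": 0.6, "x": 0, "y": 0, "z": 12, "roll": 0}
  ]
}}

```text
clock: 4.37
tcp_pos: [0.4899, -0.1506, 0.225]
orientation: [-0.001, 0.753, 0.658, -0.001]
wrist_force: [-7.2, 1.6, 55.1]
finger_gap: 0.0486
grip_force: 42.4
```

Call:
{"fn": "servo_tool", "kwargs": {
  "increments": [
    {"grip": 0.6, "x": 0, "y": 0, "z": 4, "roll": 0},
    {"grip": 0.6, "x": 0, "y": 0, "z": 0, "roll": 0},
    {"grip": 0.6, "x": 0, "y": 0, "z": 0, "roll": 0}
  ],
  "grip_force": 20
}}

```text
clock: 4.62
tcp_pos: [0.491, -0.151, 0.225]
orientation: [0.001, 0.753, 0.658, 0.0]
wrist_force: [-3.3, 1.8, 9.4]
finger_gap: 0.0492
grip_force: 37.9
```

```bash
python3 -c "
from h import *
s=rep(.4904,-.1497); print(s['ft_torque'])"
```

```text
t 4.62 tcp [ 0.491 -0.151  0.225] yaw 82.25 tilt [ 0.002 -0.002 -1.   ] tool d to target mm [ 1.2 -0.8 -0. ] F [-3.3  1.8  9.4] gap 0.0492 37.929330468177795 [-0.45  0.19 -0.13  1.25 -0.    1.25]
[0.33615556 1.03562026 0.04302733]
```

Call:
{"fn": "servo_tool", "kwargs": {
  "increments": [
    {"grip": 0.6, "x": 10, "y": 0, "z": -1, "roll": 0},
    {"grip": 0.6, "x": 10, "y": 0, "z": -1, "roll": 0},
    {"grip": 0.6, "x": 10, "y": 0, "z": 0, "roll": 0},
    {"grip": 0.6, "x": 10, "y": 0, "z": 0, "roll": 0}
  ],
  "grip_force": 20
}}

```text
clock: 4.95
tcp_pos: [0.4969, -0.1111, 0.2265]
orientation: [0.002, 0.753, 0.658, 0.0]
wrist_force: [-0.6, -1.5, 4.0]
finger_gap: 0.0489
grip_force: 37.7
```

```bash
python3 -c "
from h import *
s=rep(.4904,-.1497); print(s['ft_torque'])
a=env.read_camera('side')[...,::-1]; cv2.imwrite('pics/s3.png',a[10:220,180:400])"
```

```text
t 4.95 tcp [ 0.4969 -0.1111  0.2265] yaw 82.23 tilt [ 0.003 -0.003 -1.   ] tool d to target mm [-39.1  -1.2   0.1] F [-0.6 -1.5  4. ] gap 0.0489 37.68647074699402 [-0.38  0.18 -0.13  1.25 -0.    1.33]
[-0.50941379  0.29996333 -0.04671763]
```

View pics/s3.png

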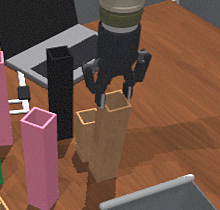

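The crop shows the tube tipped about 10° towards the bin, its foot apparently in place near (103,182). I carry on with the arc.

Call:
{"fn": "servo_tool", "kwargs": {
  "increments": [
    {"grip": 0.6, "x": 10, "y": 0, "z": 0.8, "roll": 0},
    {"grip": 0.6, "x": 10, "y": 0, "z": 1, "roll": 0},
    {"grip": 0.6, "x": 10, "y": 0, "z": 1.6, "roll": 0},
    {"grip": 0.6, "x": 10, "y": 0, "z": 2, "roll": 0},
    {"grip": 0.6, "x": 10, "y": 0, "z": 2.5, "roll": 0}
  ]
}}

```text
clock: 5.42
tcp_pos: [0.5036, -0.0606, 0.2187]
orientation: [0.002, 0.753, 0.658, 0.001]
wrist_force: [-0.8, 0.6, 7.6]
finger_gap: 0.0493
grip_force: 39.2
```

Call:
{"fn": "servo_tool", "kwargs": {
  "increments": [
    {"grip": 0.6, "x": 10, "y": 0, "z": 2.8, "roll": 0},
    {"grip": 0.6, "x": 10, "y": 0, "z": 3.3, "roll": 0},
    {"grip": 0.6, "x": 9.5, "y": 0, "z": 3.7, "roll": 0},
    {"grip": 0.6, "x": 9.5, "y": 0, "z": 4.2, "roll": 0},
    {"grip": 0.6, "x": 9.5, "y": 0, "z": 4.5, "roll": 0}
  ]
}}

```text
clock: 5.83
tcp_pos: [0.5103, -0.0118, 0.2002]
orientation: [0.001, 0.753, 0.658, 0.002]
wrist_force: [-0.7, 1.5, 8.3]
finger_gap: 0.0493
grip_force: 40.4
```

```bash
python3 -c "
from h import *
s=rep(.4904,-.1497); print(s['ft_torque'])
a=env.read_camera('side')[...,::-1]; cv2.imwrite('pics/s4.png',cv2.resize(a[30:230,180:400],None,fx=2,fy=2))
for n in [0,.050,.1]:
  E=np.array([.4947,-.1184])-np.array([.133,.991])*n
  d=np.array([.991,-.133])*.025
  print((proj(cam('side'),[[*(E+d),0],[*(E-d),0]])-[180,30])*2)
"
```

```text
t 5.83 tcp [ 0.5103 -0.0118  0.2002] yaw 82.32 tilt [ 0.004  0.    -1.   ] tool d to target mm [-1.394e+02 -1.300e+00 -1.000e-01] F [-0.7  1.5  8.3] gap 0.0493 40.37331461906433 [-0.18  0.2  -0.18  1.19  0.    1.52]
[ 0.11353863  0.23347688 -0.04242467]
[[191.21138961 324.66986033]
 [229.25889796 313.00491493]]
[[173.86512561 297.18545376]
 [211.03180197 286.17485391]]
[[157.49101092 271.24137581]
 [193.81458456 260.83132175]]
```

View pics/s4.png

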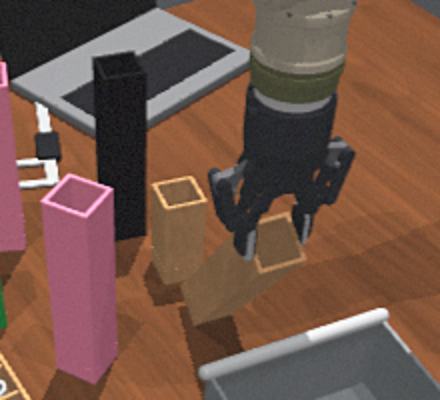

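The foot edge is at about (197,325) in the crop, where it was predicted, so the tube pivoted without sliding; it leans about 35°. I continue.

Call:
{"fn": "servo_tool", "kwargs": {
  "increments": [
    {"grip": 0.6, "x": 9.2, "y": 0, "z": 4.6, "roll": 0},
    {"grip": 0.6, "x": 9, "y": 0, "z": 5, "roll": 0},
    {"grip": 0.6, "x": 9, "y": 0, "z": 5.4, "roll": 0},
    {"grip": 0.6, "x": 8.5, "y": 0, "z": 5.8, "roll": 0}
  ]
}}

```text
clock: 6.22
tcp_pos: [0.5147, 0.0237, 0.1786]
orientation: [0.001, 0.753, 0.658, 0.001]
wrist_force: [-0.6, 2.4, 4.5]
finger_gap: 0.049
grip_force: 40.8
```

Call:
{"fn": "servo_tool", "kwargs": {
  "increments": [
    {"grip": 0.6, "x": 6, "y": 0, "z": 4.6, "roll": 0},
    {"grip": 0.6, "x": 4, "y": 0, "z": 3.2, "roll": 0},
    {"grip": 0.6, "x": 3, "y": 0, "z": 2.5, "roll": 0},
    {"grip": 0.6, "x": 2, "y": 0, "z": 1.7, "roll": 0},
    {"grip": 0.6, "x": 0, "y": 0, "z": 0, "roll": 0}
  ]
}}

```text
clock: 6.63
tcp_pos: [0.5164, 0.0391, 0.1663]
orientation: [-0.0, 0.753, 0.659, 0.001]
wrist_force: [1.0, 3.2, 5.3]
finger_gap: 0.0491
grip_force: 41.6
```

```bash
python3 -c "
from h import *
s=rep(.4904,-.1497); print(s['ft_torque'])"
```

```text
t 6.63 tcp [0.5164 0.0391 0.1663] yaw 82.37 tilt [ 0.002  0.002 -1.   ] tool d to target mm [-190.5   -0.8   -0.4] F [1.  3.2 5.3] gap 0.0491 41.56722843647003 [-0.08  0.23 -0.23  1.11  0.    1.62]
[ 0.31831505  0.04924521 -0.03401033]
```

Call:
{"fn": "servo_tool", "kwargs": {
  "increments": [
    {"grip": 0.6, "x": 3, "y": 0, "z": 2.7, "roll": 0},
    {"grip": 0.6, "x": 3, "y": 0, "z": 2.8, "roll": 0},
    {"grip": 0.6, "x": 3, "y": 0, "z": 2.8, "roll": 0}
  ]
}}

```text
clock: 6.88
tcp_pos: [0.5179, 0.0477, 0.1584]
orientation: [0.0, 0.753, 0.658, 0.001]
wrist_force: [-0.1, 2.7, 6.5]
finger_gap: 0.0487
grip_force: 42.1
```

```bash
python3 -c "
from h import *
s=rep(.4904,-.1497); print(s['ft_torque'])
a=env.read_camera('side')[...,::-1]; cv2.imwrite('pics/s5.png',cv2.resize(a[90:260,230:400],None,fx=3,fy=3))
"
```

```text
t 6.88 tcp [0.5179 0.0477 0.1584] yaw 82.33 tilt [ 0.002  0.002 -1.   ] tool d to target mm [-199.3   -0.9   -0.4] F [-0.1  2.7  6.5] gap 0.0487 42.10847318172455 [-0.06  0.24 -0.24  1.09  0.    1.64]
[ 0.32724382  0.05696491 -0.06725064]
```

View pics/s5.png

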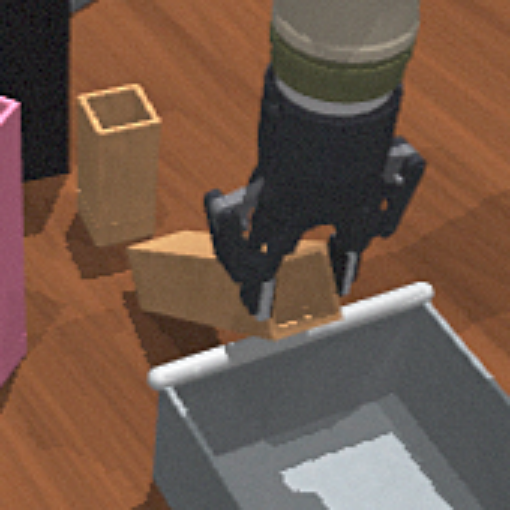

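The mouth's lower lip shows just over the bar at (272,338)–(340,318), and by the geometry the tube is at rim contact, leaning about 53°. I open gently and back off upwards.

Call:
{"fn": "servo_tool", "kwargs": {
  "increments": [
    {"grip": 0.6, "x": 1.5, "y": 0, "z": 1.5, "roll": 0},
    {"grip": 0.38, "x": 0, "y": 0, "z": 0, "roll": 0},
    {"grip": 0.3, "x": 0, "y": 0, "z": 0, "roll": 0},
    {"grip": 0, "x": 0, "y": 0, "z": 0, "roll": 0},
    {"grip": 0, "x": 0, "y": 0, "z": 0, "roll": 0}
  ]
}}

```text
clock: 7.35
tcp_pos: [0.5164, 0.0482, 0.1558]
orientation: [-0.0, 0.753, 0.658, -0.0]
wrist_force: [-0.9, -0.3, -0.3]
finger_gap: 0.081
grip_force: 0.0
```

Call:
{"fn": "servo_tool", "kwargs": {
  "increments": [
    {"grip": 0, "x": 0, "y": 0, "z": 0, "roll": 0},
    {"grip": 0, "x": 0, "y": 0, "z": -20, "roll": 0},
    {"grip": 0, "x": 0, "y": 0, "z": -40, "roll": 0},
    {"grip": 0, "x": -30, "y": 0, "z": -20, "roll": 0},
    {"grip": 0, "x": -35, "y": 0, "z": 0, "roll": 0}
  ]
}}

```text
clock: 7.77
tcp_pos: [0.5103, -0.0157, 0.2413]
orientation: [0.003, 0.752, 0.66, 0.003]
wrist_force: [1.0, -0.3, 0.0]
finger_gap: 0.0853
grip_force: 0.0
```

Call:
{"fn": "servo_tool", "kwargs": {
  "increments": [
    {"grip": 0, "x": -40, "y": 0, "z": 0, "roll": 0},
    {"grip": 0, "x": -40, "y": 0, "z": 0, "roll": 0},
    {"grip": 0, "x": -35, "y": 0, "z": 0, "roll": 0},
    {"grip": 0, "x": -20, "y": 0, "z": 0, "roll": 0},
    {"grip": 0, "x": 0, "y": 0, "z": 0, "roll": 0}
  ]
}}

```text
clock: 8.18
tcp_pos: [0.4892, -0.1538, 0.2361]
orientation: [0.001, 0.755, 0.656, -0.0]
wrist_force: [-0.0, 0.2, -0.1]
finger_gap: 0.0853
grip_force: 0.0
```

```bash
python3 -c "
from h import *
s=rep(.4904,-.1497); 
a=env.read_camera('side')[...,::-1]; cv2.imwrite('pics/a.png',a)
b=env.read_camera('wrist')[...,::-1]; cv2.imwrite('pics/b.png',b)
v=np.hstack([cv2.resize(a[110:270,230:400],None,fx=2.4,fy=2.4),b[:384,:391]]); cv2.imwrite('pics/c6.png',v)
"
```

```text
t 8.18 tcp [ 0.4892 -0.1538  0.2361] yaw 82.0 tilt [ 0.    -0.001 -1.   ] tool d to target mm [ 4.2  0.6 -0. ] F [-0.   0.2 -0.1] gap 0.0853 0.0 [-0.46  0.19 -0.1   1.28 -0.    1.25]
```

View pics/c6.png

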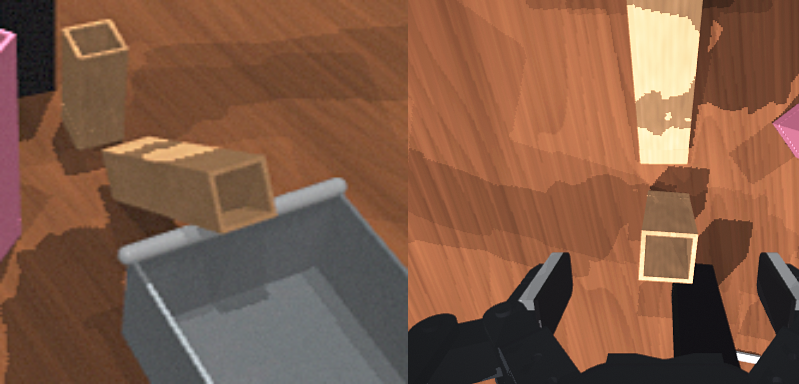

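The tube is leaning on the rim by itself (left). The wrist view (right) shows the upper edge of its foot at wrist pixels (232,163)–(280,163), and the short look-alike is untouched at about (260,257). I locate that foot edge.

```bash
python3 -c "
from h import *
s=rep(.4904,-.1497); C=cam('wrist',s)
P=ray(C,[[232.5,163],[280,163]],.040);print(P,np.linalg.norm(P[1]-P[0]))
n=np.array([.133,.991]);d=np.array([.991,-.133]);mid=np.array([.4997,.0322])
for p in P: print('n',(p[:2]-mid)@n*1000,'d',(p[:2]-mid)@d*1000)
rep(*P.mean(0)[:2])
Q=ray(cam('wrist',s),[[635-408,60],[703-408,60]],.04)
b=cv2.imread('pics/a.png');C=cam('side')
# predicted lean in side: lips for phi
for ph in (48,51,54,57):
  r=np.radians(ph); Cn=P.mean(0)[:2]
  E=Cn+n*.05*np.cos(r)
  lip=[[*(E+n*.24*np.sin(r)+k*d*.025),.24*np.cos(r)] for k in(-1,1)]
  print(ph,'E to bar',((E-mid)@n*1000).round(1),'lip px', ((proj(C,lip)-[230,110])*2.4).round(0).tolist())
"
```

```text
t 8.28 tcp [ 0.4894 -0.1505  0.2361] yaw 82.17 tilt [-0.  0. -1.] tool d to target mm [0.9 0.9 0. ] F [-0.2  0.5 -0.7] gap 0.0855 0.0 [-0.46  0.19 -0.1   1.28  0.    1.25]
[[ 0.46459762 -0.14316532  0.04      ]
 [ 0.51516789 -0.15011377  0.04      ]] 0.051045400079531664
n -178.45564895456002 d -11.46286704243766
n -178.61571161162212 d 39.57641149542307
t 8.28 tcp [ 0.4894 -0.1505  0.2361] yaw 82.17 tilt [-0.  0. -1.] tool d to target mm [ 3.9 -0.   0. ] F [-0.2  0.5 -0.7] gap 0.0855 0.0 [-0.46  0.19 -0.1   1.28  0.    1.25]
48 E to bar -145.1 lip px [[275.0, 194.0], [218.0, 212.0]]
51 E to bar -147.1 lip px [[277.0, 207.0], [221.0, 226.0]]
54 E to bar -149.2 lip px [[279.0, 221.0], [223.0, 239.0]]
57 E to bar -151.3 lip px [[280.0, 234.0], [225.0, 252.0]]
```

```bash
python3 -c "
from h import *
s=rep(.4904,-.1497); C=cam('wrist',s)
P=ray(C,[[235,233],[287,236]],.12);print(P)
n=np.array([.133,.991]);print((P[:,:2]-[.4997,.0322])@n)
"
```

```text
t 8.28 tcp [ 0.4894 -0.1505  0.2361] yaw 82.17 tilt [-0.  0. -1.] tool d to target mm [0.9 0.9 0. ] F [-0.2  0.5 -0.7] gap 0.0855 0.0 [-0.46  0.19 -0.1   1.28  0.    1.25]
[[ 0.46518302 -0.18906226  0.12      ]
 [ 0.51020379 -0.19816936  0.12      ]]
[-0.22386165 -0.22689903]
```

Call:
{"fn": "servo_tool", "kwargs": {
  "increments": [
    {"grip": 0, "x": 14, "y": 0, "z": 20, "roll": 0},
    {"grip": 0, "x": 0, "y": 0, "z": 35, "roll": 0},
    {"grip": 0, "x": 0, "y": 0, "z": 35, "roll": 0},
    {"grip": 0, "x": 0, "y": 0, "z": 30, "roll": 0},
    {"grip": 0, "x": 0, "y": 0, "z": 0, "roll": 0}
  ]
}}

```text
clock: 8.7
tcp_pos: [0.4875, -0.1325, 0.1108]
orientation: [-0.005, 0.752, 0.659, -0.002]
wrist_force: [-0.9, 0.4, -0.7]
finger_gap: 0.0853
grip_force: 0.0
```

```bash
python3 -c "
from h import *
rep(.4912,-.1367)
"
```

```text
t 8.7 tcp [ 0.4875 -0.1325  0.1108] yaw 82.43 tilt [-0.009  0.005 -1.   ] tool d to target mm [-3.7  4.3 -0.1] F [-0.9  0.4 -0.7] gap 0.0853 0.0 [-0.42  0.26 -0.33  0.99  0.    1.28]
```

Call:
{"fn": "servo_tool", "kwargs": {
  "increments": [
    {"grip": 0, "x": -2, "y": 2, "z": 25, "roll": 0},
    {"grip": 0, "x": 0, "y": 0, "z": 25, "roll": 0},
    {"grip": 0, "x": 0, "y": 0, "z": 20, "roll": 0},
    {"grip": 0, "x": 0, "y": 0, "z": 12, "roll": 0},
    {"grip": 0, "x": 0, "y": 0, "z": 0, "roll": 0}
  ]
}}

```text
clock: 9.12
tcp_pos: [0.4923, -0.1367, 0.0333]
orientation: [-0.002, 0.752, 0.659, -0.001]
wrist_force: [-0.1, 0.2, -0.7]
finger_gap: 0.0856
grip_force: 0.0
```

```bash
python3 -c "
from h import *
rep(.4912,-.1367)
"
```

```text
t 9.12 tcp [ 0.4923 -0.1367  0.0333] yaw 82.39 tilt [-0.003  0.001 -1.   ] tool d to target mm [-0.2 -1.1  0. ] F [-0.1  0.2 -0.7] gap 0.0856 0.0 [-0.43  0.34 -0.43  0.8   0.    1.28]
```

Call:
{"fn": "servo_tool", "kwargs": {
  "increments": [
    {"grip": 0.5, "x": 0, "y": 0, "z": 0, "roll": 0},
    {"grip": 0.5, "x": 0, "y": 0, "z": 0, "roll": 0},
    {"grip": 0.5, "x": 0, "y": 0, "z": 0, "roll": 0},
    {"grip": 0.5, "x": 0, "y": 0, "z": 0, "roll": 0},
    {"grip": 0.5, "x": 0, "y": 0, "z": 0, "roll": 0}
  ],
  "grip_force": 20
}}

```text
clock: 9.53
tcp_pos: [0.4946, -0.1385, 0.036]
orientation: [0.001, 0.753, 0.658, 0.001]
wrist_force: [-0.5, 1.6, 6.6]
finger_gap: 0.0493
grip_force: 22.4
```

Call:
{"fn": "servo_tool", "kwargs": {
  "increments": [
    {"grip": 0.5, "x": 0, "y": 0, "z": -5, "roll": 0},
    {"grip": 0.5, "x": 0, "y": 0, "z": -8, "roll": 0},
    {"grip": 0.5, "x": 0, "y": 0, "z": -8, "roll": 0},
    {"grip": 0.5, "x": 0, "y": 0, "z": -8, "roll": 0},
    {"grip": 0.5, "x": 0, "y": 0, "z": -8, "roll": 0}
  ]
}}

```text
clock: 9.95
tcp_pos: [0.4932, -0.1382, 0.0722]
orientation: [0.0, 0.753, 0.658, -0.0]
wrist_force: [-1.8, -0.3, -3.3]
finger_gap: 0.0495
grip_force: 21.5
```

```bash
python3 -c "
from h import *
s=rep(.4912,-.1367);print(s['ft_torque'])
a=env.read_camera('side')[...,::-1]; cv2.imwrite('pics/c7.png',cv2.resize(a[110:270,230:400],None,fx=2.4,fy=2.4))
"
```

```text
t 9.95 tcp [ 0.4932 -0.1382  0.0722] yaw 82.31 tilt [ 0. -0. -1.] tool d to target mm [ 1.2 -2.2 -0. ] F [-1.8 -0.3 -3.3] gap 0.0495 21.49771872907877 [-0.43  0.3  -0.38  0.89 -0.    1.28]
[-0.23843922  0.01395494 -0.06162705]
```

View pics/c7.png

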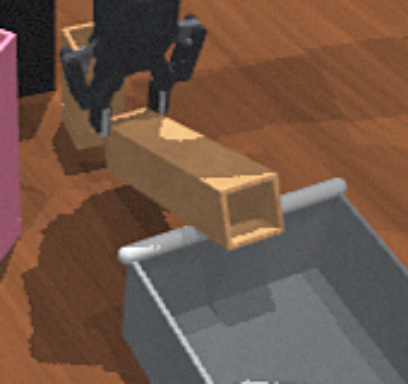

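The tube has turned about the rim: its lower lip went down to (230,248) in the crop while the foot rose 36 mm. I keep lifting; from here I check by numbers only.

Call:
{"fn": "servo_tool", "kwargs": {
  "increments": [
    {"grip": 0.5, "x": 0, "y": 0, "z": -8, "roll": 0},
    {"grip": 0.5, "x": 0, "y": 0, "z": -8, "roll": 0},
    {"grip": 0.5, "x": 0, "y": 0, "z": -8, "roll": 0},
    {"grip": 0.5, "x": 0, "y": 0, "z": -8, "roll": 0},
    {"grip": 0.5, "x": 0, "y": 0, "z": -8, "roll": 0}
  ]
}}

```text
clock: 10.42
tcp_pos: [0.4933, -0.1381, 0.1122]
orientation: [0.0, 0.753, 0.658, 0.0]
wrist_force: [-0.5, 0.3, -4.1]
finger_gap: 0.0493
grip_force: 21.5
```

```bash
cat >> h.py <<'E'
n=np.array([.133,.991]);d=np.array([.991,-.133]);mid=np.array([.4997,.0322])
def lip(tag):
    a=env.read_camera('side')[...,::-1]; cv2.imwrite(f'pics/{tag}.png',a); h=cv2.cvtColor(a,cv2.COLOR_BGR2HSV)
    m=cv2.inRange(h,(8,50,60),(25,200,255)); m[:,:310]=0;m[:,350:]=0;m[:150]=0;m[250:]=0
    k=cv2.connectedComponentsWithStats(m); 
    for st in k[2][1:]:
        if st[4]>150: print('tan blob x,y,w,h,area',st,'bottom',st[1]+st[3])
def pred(c0,L,D=.015):  # predicted lip px if tube on bar; L=overhang beyond contact, c0=list of lean phi deg
    for ph in c0:
        r=np.radians(ph); u=np.array([np.sin(r),np.cos(r)]); nn=np.array([-np.cos(r),np.sin(r)])
        p=np.array([0,.105])+.008*nn+L*u
        P=[[*(mid+n*p[0]+d*(D+k*.025)),p[1]] for k in(-1,1)]
        print(ph,proj(cam('side'),P).round(0).tolist())
E
python3 -c "
from h import *
s=rep(.4912,-.1367);print(s['ft_torque'])
lip('l1'); pred([52,65,75,80,85,90],.06)
print(proj(cam('side'),[[*(mid+d*.065),.113]]))
"
```

```text
t 10.42 tcp [ 0.4933 -0.1381  0.1122] yaw 82.31 tilt [ 0. -0. -1.] tool d to target mm [ 1.1 -2.2 -0. ] F [-0.5  0.3 -4.1] gap 0.0493 21.54962514527142 [-0.43  0.26 -0.33  0.98  0.    1.28]
[-0.1642033   0.03625665  0.09253745]
tan blob x,y,w,h,area [ 310  150   40   71 2630] bottom 221
52 [[346.0, 199.0], [322.0, 206.0]]
65 [[347.0, 206.0], [324.0, 213.0]]
75 [[348.0, 211.0], [325.0, 218.0]]
80 [[348.0, 213.0], [325.0, 221.0]]
85 [[348.0, 215.0], [325.0, 223.0]]
90 [[348.0, 217.0], [325.0, 225.0]]
[[298.52600639 207.06763718]]
```

Call:
{"fn": "servo_tool", "kwargs": {
  "increments": [
    {"grip": 0.5, "x": 0, "y": 0, "z": -8, "roll": 0},
    {"grip": 0.5, "x": 0, "y": 0, "z": -8, "roll": 0},
    {"grip": 0.5, "x": 0, "y": 0, "z": -8, "roll": 0},
    {"grip": 0.5, "x": 1, "y": 0, "z": -8, "roll": 0},
    {"grip": 0.5, "x": 2, "y": 0, "z": -8, "roll": 0}
  ]
}}

```text
clock: 10.88
tcp_pos: [0.4937, -0.1352, 0.1521]
orientation: [0.0, 0.753, 0.658, -0.0]
wrist_force: [-0.5, 0.1, -3.7]
finger_gap: 0.0492
grip_force: 21.8
```

```bash
python3 -c "
from h import *
s=rep(.4912,-.1367);print(s['ft_torque'])
lip('l2'); pred([90,95,100,105],.06)
"
```

```text
t 10.88 tcp [ 0.4937 -0.1352  0.1521] yaw 82.29 tilt [ 0. -0. -1.] tool d to target mm [-1.8 -2.2  0. ] F [-0.5  0.1 -3.7] gap 0.0492 21.84300184249878 [-0.42  0.23 -0.26  1.08 -0.    1.28]
[-0.19943371  0.03945395 -0.04451835]
tan blob x,y,w,h,area [ 310  150   40   75 2714] bottom 225
90 [[348.0, 217.0], [325.0, 225.0]]
95 [[347.0, 219.0], [325.0, 227.0]]
100 [[347.0, 221.0], [324.0, 229.0]]
105 [[346.0, 223.0], [324.0, 230.0]]
```

Call:
{"fn": "servo_tool", "kwargs": {
  "increments": [
    {"grip": 0.5, "x": 3, "y": 0, "z": -8, "roll": 0},
    {"grip": 0.5, "x": 3, "y": 0, "z": -8, "roll": 0},
    {"grip": 0.5, "x": 3, "y": 0, "z": -8, "roll": 0},
    {"grip": 0.5, "x": 4, "y": 0, "z": -8, "roll": 0},
    {"grip": 0.5, "x": 4, "y": 0, "z": -7.5, "roll": 0}
  ]
}}

```text
clock: 11.35
tcp_pos: [0.496, -0.1179, 0.1918]
orientation: [0.0, 0.753, 0.658, 0.0]
wrist_force: [-0.5, -0.6, -4.8]
finger_gap: 0.0495
grip_force: 21.4
```

Call:
{"fn": "servo_tool", "kwargs": {
  "increments": [
    {"grip": 0.5, "x": 4, "y": 0, "z": -7.5, "roll": 0},
    {"grip": 0.5, "x": 4, "y": 0, "z": -7, "roll": 0},
    {"grip": 0.5, "x": 4, "y": 0, "z": -7, "roll": 0},
    {"grip": 0.5, "x": 0, "y": 0, "z": 0, "roll": 0},
    {"grip": 0.5, "x": 0, "y": 0, "z": 0, "roll": 0}
  ]
}}

```text
clock: 11.77
tcp_pos: [0.498, -0.1063, 0.213]
orientation: [0.001, 0.753, 0.658, 0.0]
wrist_force: [-0.1, -0.0, -1.8]
finger_gap: 0.0491
grip_force: 21.3
```

```bash
python3 -c "
from h import *
s=rep(.4912,-.1367);print(s['ft_torque'])
lip('l3'); pred([105,110,115],.06)
b=env.read_camera('top')[...,::-1]; cv2.imwrite('pics/t3.png',b)
a=cv2.imread('pics/l3.png'); o=cv2.imread('pics/side0.png'); t0=cv2.imread('pics/top0.png')
for A,B,r in((a,o,(200,330,290,440)),(b,t0,(175,280,105,205))):
  y0,y1,x0,x1=r; D=cv2.absdiff(A,B).max(2)[y0:y1,x0:x1]>35
  k=cv2.connectedComponentsWithStats(D.astype(np.uint8))
  for st,c in zip(k[2][1:],k[3][1:]):
    if st[4]>40: 
      P=(c+[x0,y0]); print('diff',P.round(),st[2:5],A[int(P[1]),int(P[0])])
"
```

```text
t 11.77 tcp [ 0.498  -0.1063  0.213 ] yaw 82.35 tilt [ 0.001 -0.001 -1.   ] tool d to target mm [-31.   -2.7   0. ] F [-0.1 -0.  -1.8] gap 0.0491 21.343320608139038 [-0.37  0.19 -0.16  1.22 -0.    1.34]
[-0.11124804  0.07210496 -0.04797502]
tan blob x,y,w,h,area [ 310  150   40   79 2805] bottom 229
105 [[346.0, 223.0], [324.0, 230.0]]
110 [[346.0, 224.0], [323.0, 232.0]]
115 [[345.0, 225.0], [323.0, 233.0]]
diff [326. 208.] [ 63  21 732] [ 94 135 184]
diff [414. 213.] [  58   39 1292] [ 51  75 124]
diff [295. 234.] [11 19 45] [117 116 109]
diff [342. 230.] [ 14  12 105] [171 172 172]
diff [320. 241.] [10 11 49] [86 82 79]
diff [350. 267.] [  89   50 2558] [128 126 120]
diff [433. 252.] [ 20  26 255] [34 60 91]
diff [195. 181.] [20  6 69] [112 109 110]
diff [179. 224.] [  64   76 3066] [ 80 116 150]
diff [151. 275.] [ 44  10 315] [22 37 63]
```

Call:
{"fn": "servo_tool", "kwargs": {
  "increments": [
    {"grip": 0.5, "x": 3, "y": 0, "z": -4, "roll": 0},
    {"grip": 0.5, "x": 3, "y": 0, "z": -4, "roll": 0},
    {"grip": 0.5, "x": 0, "y": 0, "z": 0, "roll": 0},
    {"grip": 0.5, "x": 0, "y": 0, "z": 0, "roll": 0},
    {"grip": 0.5, "x": 0, "y": 0, "z": 0, "roll": 0}
  ]
}}

```text
clock: 12.28
tcp_pos: [0.4983, -0.1005, 0.2203]
orientation: [0.0, 0.753, 0.658, -0.0]
wrist_force: [-0.6, -0.3, -1.4]
finger_gap: 0.0495
grip_force: 21.3
```

Call:
{"fn": "servo_tool", "kwargs": {
  "increments": [
    {"grip": 0.5, "x": 0, "y": 0, "z": 0, "roll": 0},
    {"grip": 0.5, "x": 0, "y": 0, "z": 0, "roll": 0},
    {"grip": 0.5, "x": 0, "y": 0, "z": 0, "roll": 0},
    {"grip": 0.5, "x": 0, "y": 0, "z": 0, "roll": 0},
    {"grip": 0.5, "x": 0, "y": 0, "z": 0, "roll": 0}
  ]
}}

```text
clock: 12.7
tcp_pos: [0.4983, -0.1005, 0.2202]
orientation: [0.0, 0.753, 0.658, -0.0]
wrist_force: [0.1, -0.0, -1.0]
finger_gap: 0.0496
grip_force: 21.3
```

```bash
cat > balls.py <<'E'
from h import *
s=rep(.4912,-.1367);print(s['ft_torque']); lip('l4')
b=env.read_camera('top')[...,::-1].copy(); cv2.imwrite('pics/t4.png',b); a=cv2.imread('pics/l4.png')
for nm,A,(y0,y1,x0,x1) in(('top',b,(170,285,100,215)),('side',a,(195,330,280,440))):
  g=cv2.resize(cv2.cvtColor(A,6)[y0:y1,x0:x1],None,fx=3,fy=3,interpolation=cv2.INTER_CUBIC)
  c=cv2.HoughCircles(g,cv2.HOUGH_GRADIENT,1,25,param1=120,param2=14,minRadius=16,maxRadius=34)
  if c is not None:
    for x,y,r in c[0][:7]:
      px=[x/3+x0,y/3+y0]; P=ray(cam(nm),px,.02)[0]; print(nm,np.round(px),round(r/3,1),'bin n,d mm',((P[:2]-mid)@n*1000).round(),((P[:2]-mid)@d*1000).round(),A[int(px[1]),int(px[0])])
E
python3 balls.py
```

```text
t 12.7 tcp [ 0.4983 -0.1005  0.2202] yaw 82.31 tilt [-0. -0. -1.] tool d to target mm [-36.8  -2.2   0. ] F [ 0.1 -0.  -1. ] gap 0.0496 21.31412923336029 [-0.36  0.19 -0.15  1.24 -0.    1.35]
[-0.06574139  0.01044811  0.0488249 ]
tan blob x,y,w,h,area [ 310  150   40   79 2802] bottom 229
top [133. 210.] 8.0 bin n,d mm 197.0 22.0 [206 204 202]
top [128. 238.] 6.9 bin n,d mm 199.0 -41.0 [212 212 209]
side [310. 246.] 10.0 bin n,d mm 34.0 48.0 [116 111 112]
```

Two circles of ball size lie against the bin's far wall (n≈197 mm), and the wrist load fell from about 4 N to about 1 N, so both balls are out. Now I reverse the path.

Call:
{"fn": "servo_tool", "kwargs": {
  "increments": [
    {"grip": 0.5, "x": -3, "y": 0, "z": 4, "roll": 0},
    {"grip": 0.5, "x": -3, "y": 0, "z": 4, "roll": 0},
    {"grip": 0.5, "x": -4, "y": 0, "z": 7, "roll": 0},
    {"grip": 0.5, "x": -4, "y": 0, "z": 7, "roll": 0},
    {"grip": 0.5, "x": -4, "y": 0, "z": 7.5, "roll": 0}
  ]
}}

```text
clock: 13.22
tcp_pos: [0.496, -0.1189, 0.1902]
orientation: [0.0, 0.753, 0.658, 0.0]
wrist_force: [-0.0, -0.3, 0.9]
finger_gap: 0.049
grip_force: 21.8
```

Call:
{"fn": "servo_tool", "kwargs": {
  "increments": [
    {"grip": 0.5, "x": -4, "y": 0, "z": 7.5, "roll": 0},
    {"grip": 0.5, "x": -4, "y": 0, "z": 8, "roll": 0},
    {"grip": 0.5, "x": -3, "y": 0, "z": 8, "roll": 0},
    {"grip": 0.5, "x": -3, "y": 0, "z": 8, "roll": 0},
    {"grip": 0.5, "x": -3, "y": 0, "z": 8, "roll": 0}
  ]
}}

```text
clock: 13.63
tcp_pos: [0.4935, -0.1354, 0.1504]
orientation: [-0.0, 0.753, 0.658, 0.0]
wrist_force: [0.0, 1.9, 1.0]
finger_gap: 0.0495
grip_force: 22.0
```

Call:
{"fn": "servo_tool", "kwargs": {
  "increments": [
    {"grip": 0.5, "x": -2, "y": 0, "z": 8, "roll": 0},
    {"grip": 0.5, "x": -1, "y": 0, "z": 8, "roll": 0},
    {"grip": 0.5, "x": 0, "y": 0, "z": 8, "roll": 0},
    {"grip": 0.5, "x": 0, "y": 0, "z": 8, "roll": 0},
    {"grip": 0.5, "x": 0, "y": 0, "z": 8, "roll": 0}
  ]
}}

```text
clock: 14.05
tcp_pos: [0.4933, -0.1382, 0.1105]
orientation: [0.0, 0.753, 0.658, -0.0]
wrist_force: [-0.5, -2.3, 1.0]
finger_gap: 0.0495
grip_force: 21.9
```

```bash
python3 -c "
from h import *
s=rep(.4946,-.1385);print(s['ft_torque']); lip('l5');pred([70,75,80],.06)"
```

```text
t 14.05 tcp [ 0.4933 -0.1382  0.1105] yaw 82.32 tilt [ 0. -0. -1.] tool d to target mm [-0.1  1.4  0. ] F [-0.5 -2.3  1. ] gap 0.0495 21.85688227415085 [-0.43  0.26 -0.33  0.98 -0.    1.28]
[-0.17316971  0.01212719 -0.0198848 ]
tan blob x,y,w,h,area [ 310  150   40   71 2585] bottom 221
70 [[347.0, 208.0], [324.0, 216.0]]
75 [[348.0, 211.0], [325.0, 218.0]]
80 [[348.0, 213.0], [325.0, 221.0]]
```

Call:
{"fn": "servo_tool", "kwargs": {
  "increments": [
    {"grip": 0.5, "x": 0, "y": 0, "z": 8, "roll": 0},
    {"grip": 0.5, "x": 0, "y": 0, "z": 8, "roll": 0},
    {"grip": 0.5, "x": 0, "y": 0, "z": 8, "roll": 0},
    {"grip": 0.5, "x": 0, "y": 0, "z": 8, "roll": 0},
    {"grip": 0.5, "x": 0, "y": 0, "z": 8, "roll": 0}
  ]
}}

```text
clock: 14.52
tcp_pos: [0.4931, -0.1379, 0.0704]
orientation: [-0.0, 0.753, 0.658, 0.0]
wrist_force: [0.4, 0.1, -0.4]
finger_gap: 0.049
grip_force: 21.2
```

Call:
{"fn": "servo_tool", "kwargs": {
  "increments": [
    {"grip": 0.5, "x": 0, "y": 0, "z": 8, "roll": 0},
    {"grip": 0.5, "x": 0, "y": 0, "z": 8, "roll": 0},
    {"grip": 0.5, "x": 0, "y": 0, "z": 7, "roll": 0},
    {"grip": 0.5, "x": 0, "y": 0, "z": 5, "roll": 0},
    {"grip": 0.5, "x": 0, "y": 0, "z": 4, "roll": 0}
  ]
}}

```text
clock: 14.93
tcp_pos: [0.4931, -0.1385, 0.0391]
orientation: [0.0, 0.753, 0.658, -0.0]
wrist_force: [-8.0, -2.8, 23.5]
finger_gap: 0.0491
grip_force: 23.0
```

```bash
python3 -c "
from h import *
s=rep(.4946,-.1385);print(s['ft_torque']); lip('l6');pred([50,52,54],.06)"
```

```text
t 14.93 tcp [ 0.4931 -0.1385  0.0391] yaw 82.31 tilt [-0.    -0.001 -1.   ] tool d to target mm [ 0.2  1.5 -0. ] F [-8.  -2.8 23.5] gap 0.0491 23.006090819835663 [-0.43  0.34 -0.43  0.81 -0.    1.28]
[-0.28636993  1.54074119  0.06488701]
tan blob x,y,w,h,area [ 310  150   40   57 2101] bottom 207
50 [[345.0, 198.0], [322.0, 205.0]]
52 [[346.0, 199.0], [322.0, 206.0]]
54 [[346.0, 200.0], [323.0, 207.0]]
```

Call:
{"fn": "servo_tool", "kwargs": {
  "increments": [
    {"grip": 0.5, "x": 0, "y": 0, "z": -2.5, "roll": 0},
    {"grip": 0.4, "x": 0, "y": 0, "z": 0, "roll": 0},
    {"grip": 0.3, "x": 0, "y": 0, "z": 0, "roll": 0},
    {"grip": 0, "x": 0, "y": 0, "z": 0, "roll": 0},
    {"grip": 0, "x": 0, "y": 0, "z": 0, "roll": 0}
  ]
}}

```text
clock: 15.4
tcp_pos: [0.4933, -0.1381, 0.0418]
orientation: [0.0, 0.753, 0.658, 0.0]
wrist_force: [-0.2, 0.2, -1.0]
finger_gap: 0.0813
grip_force: 0.0
```

Call:
{"fn": "servo_tool", "kwargs": {
  "increments": [
    {"grip": 0, "x": 0, "y": 0, "z": 0, "roll": 0},
    {"grip": 0, "x": 0, "y": 0, "z": -15, "roll": 0},
    {"grip": 0, "x": 0, "y": 0, "z": -30, "roll": 0},
    {"grip": 0, "x": 0, "y": 0, "z": -40, "roll": 0},
    {"grip": 0, "x": 0, "y": 0, "z": -40, "roll": 0}
  ]
}}

```text
clock: 15.82
tcp_pos: [0.4921, -0.1376, 0.1673]
orientation: [-0.001, 0.753, 0.658, -0.001]
wrist_force: [1.1, -0.0, 0.4]
finger_gap: 0.0852
grip_force: 0.0
```

Call:
{"fn": "servo_tool", "kwargs": {
  "increments": [
    {"grip": 0, "x": 0, "y": 0, "z": -40, "roll": 0},
    {"grip": 0, "x": 0, "y": 0, "z": -40, "roll": 0},
    {"grip": 0, "x": -5, "y": 0, "z": -5, "roll": 0},
    {"grip": 0, "x": 0, "y": 0, "z": 0, "roll": 0},
    {"grip": 0, "x": 0, "y": 0, "z": 0, "roll": 0}
  ]
}}

```text
clock: 16.23
tcp_pos: [0.4926, -0.1432, 0.2515]
orientation: [0.0, 0.753, 0.658, 0.0]
wrist_force: [0.3, -0.4, -1.7]
finger_gap: 0.0856
grip_force: 0.0
```

```bash
python3 balls.py; python3 -c "
from h import *
a=cv2.imread('pics/a.png');b=cv2.imread('pics/l4.png')  # a = first free lean
s=env.get_state();w=env.read_camera('wrist')[...,::-1].copy();h=cv2.cvtColor(w,cv2.COLOR_BGR2HSV)
D=cv2.absdiff(cv2.imread('pics/l4.png'),a).max(2)[140:215,270:350]; print('diff to first lean, changed px:',(D>40).sum())
v=h[...,2].astype(int); 
for r in (100,): pass
m=cv2.inRange(h,(15,40,200),(35,160,255)); k=cv2.connectedComponentsWithStats(m)
for st in k[2][1:]:
  if st[4]>1500: print('wrist bright blob',st)
print(proj(cam('wrist',s),[[.46459762,-.14316532,.04],[.51516789,-.15011377,.04]]))"
```

```text
t 16.23 tcp [ 0.4926 -0.1432  0.2515] yaw 82.29 tilt [ 0. -0. -1.] tool d to target mm [ 6.3 -2.3 -0. ] F [ 0.3 -0.4 -1.7] gap 0.0856 0.0 [-0.44  0.19 -0.07  1.31 -0.    1.27]
[ 0.03356209 -0.03854044 -0.03748195]
tan blob x,y,w,h,area [ 310  150   40   58 2124] bottom 208
top [132. 210.] 6.8 bin n,d mm 200.0 22.0 [221 219 218]
top [128. 237.] 7.7 bin n,d mm 198.0 -39.0 [210 209 206]
diff to first lean, changed px: 160
wrist bright blob [ 223    9   70   91 4888]
wrist bright blob [ 232  125   53   46 2058]
[[233.05811914 167.52913569]
 [278.50979629 167.65837152]]
```

Call:
{"fn": "servo_tool", "kwargs": {
  "increments": [
    {"grip": 0, "x": 0, "y": 0, "z": -15, "roll": 0},
    {"grip": 0, "x": 0, "y": 0, "z": 0, "roll": 0},
    {"grip": 0, "x": 0, "y": 0, "z": 0, "roll": 0},
    {"grip": 0, "x": 0, "y": 0, "z": 0, "roll": 0},
    {"grip": 0, "x": 0, "y": 0, "z": 0, "roll": 0}
  ]
}}

```text
clock: 16.8
tcp_pos: [0.4922, -0.1429, 0.2657]
orientation: [-0.001, 0.753, 0.658, -0.0]
wrist_force: [-0.1, 0.1, -0.1]
finger_gap: 0.0854
grip_force: 0.0
```

```bash
python3 -c "
from h import *
a=cv2.imread('pics/l4.png'); lip('l7'); b=cv2.imread('pics/l7.png')
c=(cv2.absdiff(a,b).max(2)[140:215,270:350]>40).sum(); print('changed',c)
if c<150: print(env.hand_in())"
```

```text
tan blob x,y,w,h,area [ 310  150   40   58 2122] bottom 208
changed 46
the job is handed in; nothing more can be done
None
```

The job is handed in at about 17 s: both balls detected in the bin, and the empty tube back leaning on the rim (about 53°, foot within a few mm of its first place), steady and clear of the gripper; the hand-in returned no verdict.

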